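Hold the sprung lid of the leaf press open at its index

TASK

Open the palm-leaf press for the engraver: draw the barrel bolt on its front fully back until you feel it come up against its stop, then lift the sprung lid by its bar handle until the stud on the lid's edge is level with the sliding index set on the quadrant, without lifting well past it. Keep hold of the lid there, still, and finish while holding it, because its springs will shut it and the engraver needs both hands for the leaves. Leave the index as it is set and the other things on the table where they are.

Things in the scene. Friction and masses are not known exactly. Their poses are not given: they have to be found in the camera images.
- press: Leaf press, a teak box screwed to the table: 240 mm deep (x), 320 wide (y), walls 85 high, lid top at 97. Origin: centre of its underside. Its x points from the front face (robot's side, x = -120 mm, with the bolt) to the back (x = +120); y to the left, z up. The lid's hinge axis runs along y at x = +120, z = 85. 'Press (x, y, z)' below means mm in this frame.
- lid (a joint): Lid angle, rad: 0 shut, grows as its front edge is lifted, at most 1.2. Spring hinges and its weight (0.45 to 0.7 kg) pull it shut: about 6 to 8 N upward at the handle starts it, 9 to 12 N holds it at 0.75 rad; let go, it falls shut. While the bolt is shot it rises only about 0.02 rad.
- handle (a point): Middle of the lid's bar handle: round steel bar, 12 mm thick, along the press y, 130 mm long, posts 116 mm apart, 34 mm free under it. Lid shut: at press (-65, 0, 137), 185 mm in front of and 52 above the hinge axis; it turns with the lid. It can be pinched from above across the press x and lifted with the tool upright, the bar turning between the pads.
- stud (a point): Centre of the dark 6 mm stud sticking out of the lid's right-hand edge (-y) through the quadrant's slot. Lid shut: at press (-30, -172, 91), that is 150 mm in front of and 6 above the hinge axis; it turns with the lid.
- index_mark (a point): Where the stud must come: mid-slot, at the pointer of the index, a steel rider 22 x 14 x 14 mm with a 16 mm thumb-screw, held by friction on the outer rim of the quadrant (fixed slotted brass arc, mean radius 150 mm, lines every 10 degrees). At press (120 - 150 cos a + 6 sin a, -172, 85 + 150 sin a + 6 cos a). Its z points along the arc in the lifting direction, y as press y.
- index (a joint): Angle a of the index, rad, 0.38 to 0.75: the lid angle at which the stud is level with the index.
- bolt (a joint): Draw of the barrel bolt, m: 0 to 0.004 at the start (shot through the lid's staple), 0.030 at its stop, drawn towards the press +y (left). Friction about 2.5 N; it stays where it is left. The lid is free above about 0.02.
- bolt_tab (a point): Middle of the top end of the bolt's thumb-piece, an upright steel bar 14 x 14 mm, 52 tall (z 58 to 110). Bolt at 0: at press (-158, 20, 110); it moves with the bolt to y = 50. Bolt rod 26 mm behind it at z = 64, guides up to z = 72. It can be pinched from above across the press y, or pushed.
- ink_jar: Bystander: amber glass jar with a black cap, 56 mm across, 60 mm tall; origin under its centre.
- stylus: Bystander: engraving stylus lying on the table, 156 mm long, 9 mm thick, along its x; origin near its middle.
- leaf_book: Bystander: small palm-leaf book between two dark boards, 190 x 42 x 24 mm, long side along its x; origin under its centre.
- ruler: Bystander: brass ruler 200 x 30 x 4 mm, along its x; origin under its centre.
- magnifier: Bystander: hand lens lying flat, ring 80 mm across, black handle to its -x out to 138 mm, 10 mm thick; origin under the ring's centre.
- paperweight: Bystander: brass paperweight with a knob, 52 mm across, 42 mm tall; origin under its centre.
- burnisher: Bystander: cork rubbing block 75 x 45 x 28 mm; origin under its centre.

How it is judged:
On the way, in this order (a step that is already met when the one before it is completed fails the run):
1. the bolt is drawn fully back to its stop, the lid still down (value of joint bolt above 0.026 m and value of joint lid below 0.05 rad), for 0.2 s.
2. the lid is lifted, the bolt still drawn (value of joint bolt above 0.026 m and value of joint lid above 0.15 rad), for 0.1 s.
At the end, for the whole second after the job is handed in: The bolt is drawn at least 26 of its 30 mm; the lid's stud is within 10 mm (about 4 degrees of lid angle) of the index mark and the lid is still (under 0.05 rad/s); the gripper's fingers carry the lid (more than 3 N between them) and none of the loose things props it (value of joint bolt above 0.026 m and distance between stud and index_mark below 0.01 m and velocity of joint lid between -0.05 and 0.05 rad/s and contact force between the fingers and lid above 3 N and contact force between each of ink_jar, stylus, leaf_book, ruler, magnifier, paperweight, burnisher and lid below 0.3 N); the arm keeps its last pose, push and grip.
It fails at once if the lid is lifted well past the index (stud more than 30 mm, about 11 degrees, beyond it) (z of stud in the frame of index_mark above 0.03 m).
It fails at once if the index is shifted on the quadrant (more than 8 mm) (distance of index_mark from where it was at the start of the episode above 0.008 m).
It fails at once if another thing on the table is disturbed (more than 30 mm) (distance of any of ink_jar, stylus, leaf_book, ruler, magnifier, paperweight, burnisher from where it was at the start of the episode above 0.03 m).
It also fails if it takes over 48 s, if anything falls off the work surface, if the arm or the gripper's body presses on something with over 40 N, if the wrist force passes 120 N, or if a joint passes its speed limit or range.

ROBOT

A 7-joint arm with a two-finger parallel gripper is mounted at the origin on the work surface. World frame = base frame: x ahead of the robot, y to its left, z up, the work surface at z = 0. Lengths are in m, angles in rad, forces in N, time in s.
With the tool pointing down it reaches from about 0.425 to 0.875 m from the base axis. Payload 9.9 kg.
Tool frame: the origin (TCP) lies at the very end of the fingers, on their centre line; the grasp point (between the pads) lies 19 mm behind it; z points along the fingers, y is the line along which they close (so a half turn about z gives the same grasp; the last joint's range is limited). The gripper opens to 85 mm and grips with 20 to 120 N. Pads are 22 mm wide; open, the fingers measure 114 mm over their backs; the gripper's body (76 mm by 85 mm) begins 54 mm behind the grasp point. The pads swing forward as they close: fully open they stand 13 mm farther back than shut.
Start: joints at [-0.084, 0.576, 0.025, 1.437, -0.015, 1.129, -0.057], TCP at [0.675, 0, 0.201] pointing down, gripper open.
Joint ranges: [-2.76, 2.76], [-0.34, 2.15], [-1.52, 1.57], [0.19, 2.46], [-1.09, 4.23], [0.17, 1.99], [-2.82, 2.82]. Speed limits (rad/s): [2.22, 2.22, 3.01, 3.01, 3.14, 3.14, 3.14].

INTERFACE

Orientations are given as a rotation vector (axis times angle).
In Python, from plant import arm, eyes, telemetry gives the robot as it stands (arm), with the cameras (eyes) and the readings (telemetry).
- The arm moves only by the shell command python3 drive.py 'ROWS'. ROWS is a JSON list of rows, 1 to 20 of them, each of 7 numbers: dx, dy, dz in m, then a rotation vector rx, ry, rz in rad, then the finger opening in m; each row shifts and turns the commanded pose from where the row before left it, along the tool's axes as they then stand; what a row does not reach is not made up. A row lasts 1/12 s, in which the tool goes at most 0.0417 m and 0.125 rad, less where a joint would pass 70% of its speed; a pose out of reach is approached as far as the arm can. The fingers move at their own pace and stop on an object; the grip force is fixed at half the most. Time passes only in rows, so rows that do not move let the fingers close. It prints the time, the measured TCP pose, the force, the opening and the grip force at its end.
- telemetry.get_obs(): the state, without advancing time (a new reading comes with each control period).
- eyes.read_camera(name): name is "scene" or "side" or "wrist"; returns the picture (420x560x3 uint8, red, green, blue); there is no depth.
- eyes.calibration(name): a dict with "mtx" (3x3 intrinsics, pixels), "distortion" ([k1, k2, p1, p2, k3] as OpenCV has them; the pictures are not rectified), "world_from_camera" (4x4, takes a point from camera to world coordinates). Camera axes: x right, y up, looking along -z (the intrinsics and any distortion apply to the point x, -y, -z); pixel columns grow to the right and rows downward; lengths in m; the calibration is good to about 2 mm. A picture is of the moment at which its call begins: read the wrist's pose just before it. calibration takes no time and is no camera call; for the wrist camera it gives the pose at the moment of the call.
- arm.finish_job(): hands the job in; it is judged then, once.
The state is a dict: "time": time; "joints": joint angles; "dq": joint speeds; "effort": joint torques, N m; "eef_pos": TCP position; "eef_rot": TCP orientation; "wrist_force": force on the tool from outside, world axes, zero at the start; "torque": the same for the moment, N m; "opening": finger opening in m; "grasp_force": force on a finger pad.
Only numpy, scipy, OpenCV 4.12 (cv2) and the standard library are available. Lean on these libraries where they do the work, as an engineer would, in place of code of your own. Each camera call takes 0.05 s, during which the arm holds its last target. There are 200 camera calls.

## Working session

There is one attempt and no reset: what is moved stays moved. The work goes in short steps, Python scripts to look and compute and a shell command to move; the robot and the scene stay as the last step left them, time stands still between calls to the robot, and variables do not carry over. Pictures are saved under pics/ and viewed, at most 10 in all, crops included, and the job is handed in when it is done.

```bash
ls; mkdir -p pics
python3 - <<'E'
from plant import arm, eyes, telemetry
import cv2
o=telemetry.get_obs();print(o)
for n in("scene","side"):
    cv2.imwrite(f"pics/{n}0.png",eyes.read_camera(n)[:,:,::-1])
    c=eyes.calibration(n);print(n,c)
E
```

```text
drive.py
pics
plant.py
{'time': 0.0, 'joints': array([-0.08379699,  0.57655705,  0.02479782,  1.43793845, -0.01499473,
        1.12900729, -0.05652647]), 'dq': array([ 0.00019303, -0.00091075, -0.00085261, -0.0013933 , -0.00168402,
       -0.00104882,  0.00016163]), 'effort': array([ 1.10782021e-03, -7.65753937e+01,  2.25157209e+00, -2.85965914e+01,
        1.54639565e-02,  1.25475466e-02,  7.09064329e-05]), 'eef_pos': array([6.74474057e-01, 2.53704471e-05, 2.00214165e-01]), 'eef_rot': array([-2.22056381e+00, -2.22066435e+00,  1.99412162e-03]), 'wrist_force': array([6.90801528e-04, 2.28983507e-01, 6.90885472e-01]), 'torque': array([ 0.00928707, -0.06413153,  0.01065963]), 'grasp_force': 0.0, 'opening': 0.08541868447457512}
scene {'mtx': array([[474.48102234,   0.        , 279.31113398],
       [  0.        , 474.48102234, 213.13044555],
       [  0.        ,   0.        ,   1.        ]]), 'distortion': array([-0.10481452,  0.        ,  0.        ,  0.        ,  0.        ]), 'world_from_camera': array([[-0.83071528, -0.45392322,  0.32228221,  0.89463488],
       [ 0.55665473, -0.6701244 ,  0.49098758,  0.50579075],
       [-0.00690149,  0.5872708 ,  0.80936109,  0.94622346],
       [ 0.        ,  0.        ,  0.        ,  1.        ]])}
side {'mtx': array([[397.67465839,   0.        , 277.28837605],
       [  0.        , 397.67465839, 209.6410593 ],
       [  0.        ,   0.        ,   1.        ]]), 'distortion': array([0.02250873, 0.        , 0.        , 0.        , 0.        ]), 'world_from_camera': array([[ 0.97631701,  0.16893587, -0.1351509 ,  0.40783888],
       [-0.21594843,  0.72317389, -0.65603796, -0.66835868],
       [-0.01309074,  0.66968664,  0.74252841,  0.87089025],
       [ 0.        ,  0.        ,  0.        ,  1.        ]])}
```

View pics/scene0.png

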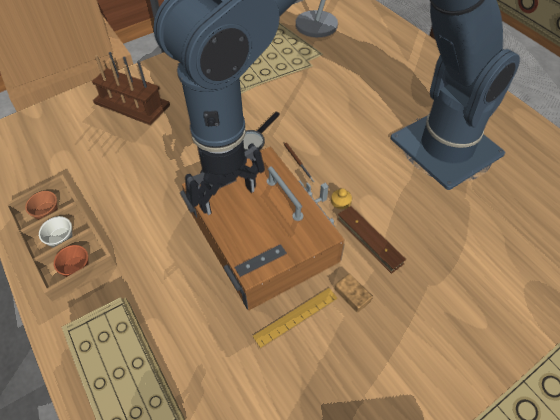

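View pics/side0.png

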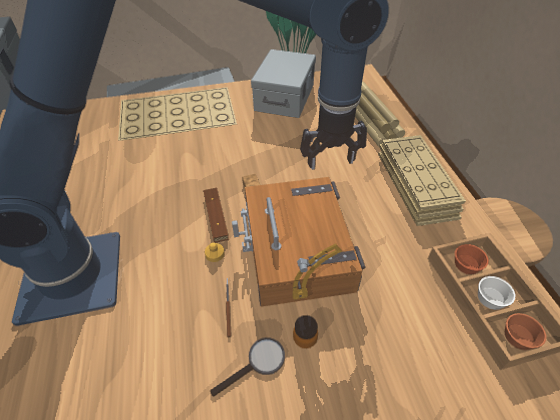

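The side view shows the press clearly: handle (269,200)–(277,247), bolt thumb-piece near (237,228), quadrant near (318,270). The scene view shows the lid and handle partly occluded by the arm. I'll enlarge both.

Run:
```python
import cv2
a=cv2.imread("pics/side0.png")[165:310,190:380]
cv2.imwrite("pics/side0c.png",cv2.resize(a,None,fx=4,fy=4,interpolation=cv2.INTER_CUBIC))
a=cv2.imread("pics/scene0.png")[145:310,175:365]
cv2.imwrite("pics/scene0c.png",cv2.resize(a,None,fx=3.6,fy=3.6,interpolation=cv2.INTER_CUBIC))
```

```text
(no output)
```

View pics/side0c.png

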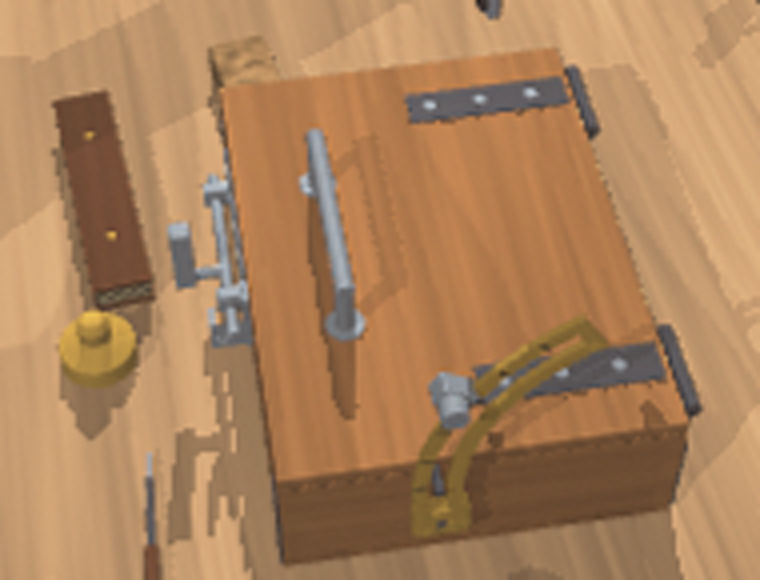

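View pics/scene0c.png

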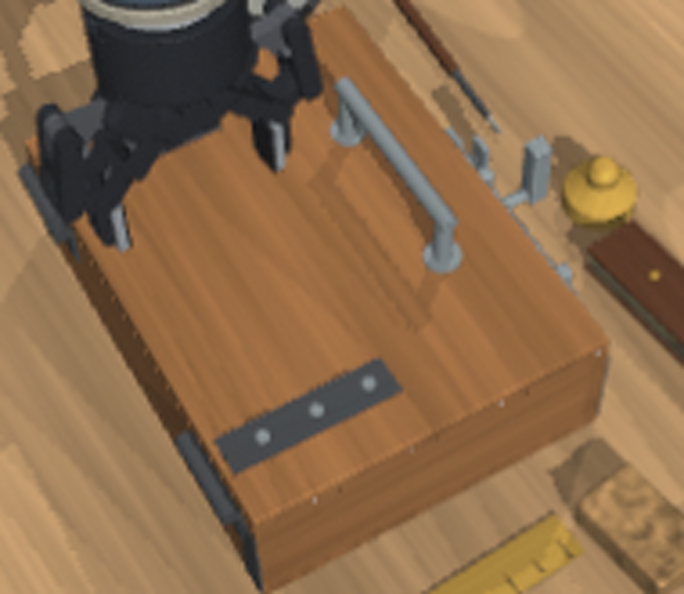

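```bash
cat > h.py <<'E'
import numpy as np,cv2
from plant import arm, eyes, telemetry
def ray(n,uv,c=None):
    c=c or eyes.calibration(n)
    p=cv2.undistortPoints(np.array([[uv]],float),c["mtx"],c["distortion"])[0,0]
    T=c["world_from_camera"]; return T[:3,3],T[:3,:3]@np.array([p[0],-p[1],-1])
def onplane(n,uv,nrm,d):
    o,r=ray(n,uv); return o+r*(d-nrm@o)/(nrm@r)
Z=np.array([0,0,1.])
def tri(a,b):
    (o1,r1),(o2,r2)=a,b
    s=np.linalg.lstsq(np.c_[r1,-r2],o2-o1,rcond=None)[0]
    p,q=o1+s[0]*r1,o2+s[1]*r2
    return (p+q)/2,np.linalg.norm(p-q)
sd=lambda x,y:(190+(x+.5)/4-.5,165+(y+.5)/4-.5)
sc=lambda x,y:(175+(x+.5)/3.6-.5,145+(y+.5)/3.6-.5)
E
python3 - <<'E'
from h import *
loc=np.array([[-120,160],[120,160],[120,-160],[-120,-160]])/1e3
P=np.array([onplane("side",sd(*p),Z,.097) for p in[(222,88),(558,50),(688,425),(278,478)]])
S=np.array([onplane("scene",sc(*p),Z,.097) for p in[(608,345),(258,518)]])
print(P.round(4),S.round(4))
A=np.r_[P[:,:2],S[:,:2]]; L=np.r_[loc,loc[:2]]
# fit yaw + translation
a=(A-A.mean(0))@[1,1j]; l=(L-L.mean(0))@[1,1j]
yaw=np.angle((a*l.conj()).sum()); R=np.array([[np.cos(yaw),-np.sin(yaw)],[np.sin(yaw),np.cos(yaw)]])
t=A.mean(0)-R@L.mean(0); print("yaw",yaw,"t",t,"res mm",((A-(L@R.T+t))*1e3).round(1).tolist())
np.save("pose.npy",[t[0],t[1],yaw])
w=lambda x,y:R@[x,y]+t
print("handle pred",w(-.065,0),"tab0",w(-.158,.02))
inv=lambda p:np.r_[R.T@(p[:2]-t),p[2]]
for nm,s,c in[("h1",(316,133),(345,85)),("h2",(344,285),(447,222)),("tab",(180,228),(540,143))]:
    p,g=tri(ray("side",sd(*s)),ray("scene",sc(*c))); print(nm,p.round(4),inv(p).round(4),"gap",round(g,4))
n=np.r_[R@[0,1],0]
for q in[(453,398),(440,480),(450,385)]:
    p=onplane("side",sd(*q),n,n[:2]@w(0,-.172)); i=inv(p)
    print(q,i.round(4),"r",np.hypot(.12-i[0],i[2]-.085),"a",np.arctan2(i[2]-.085,.12-i[0])-.04)
E
```

```text
[[ 0.4805  0.1194  0.097 ]
 [ 0.7178  0.1027  0.097 ]
 [ 0.6961 -0.213   0.097 ]
 [ 0.4605 -0.1949  0.097 ]] [[0.4835 0.1268 0.097 ]
 [0.714  0.1078 0.097 ]]
yaw -0.06929862925629503 t [ 0.5883543  -0.04507488] res mm [[0.8, -3.4], [-1.4, -3.5], [-0.9, 0.0], [2.9, 1.5], [3.7, 3.9], [-5.1, 1.5]]
handle pred [ 0.52351031 -0.04057407] tab0 [ 0.43211839 -0.01418246]
h1 [ 0.5329 -0.047   0.2037] [-0.0552 -0.0058  0.2037] gap 0.0341
h2 [ 0.5133 -0.029   0.0596] [-0.076   0.0108  0.0596] gap 0.0416
tab [ 0.4323 -0.0109  0.1102] [-0.1581  0.0233  0.1102] gap 0.0021
(453, 398) [-0.0228 -0.172   0.174 ] r 0.16822370095124753 a 0.5172255920832262
(440, 480) [-0.0274 -0.172   0.0941] r 0.14768080884155405 a 0.021567836720983384
(450, 385) [-0.0248 -0.172   0.1863] r 0.17669814483630306 a 0.5704033378964016
```

The side crop shows the shut lid's corners, the thumb-piece top at (180,228), the stud near (440,480) and the index rider near (453,398). That puts the bolt draw at about 3 mm and the index at a≈0.52–0.57. In the scene crop the thumb-piece (540,143) agrees to within 2 mm. I'll close the fingers, align yaw and move to the right of the thumb-piece.

```bash
python3 drive.py '[[0,0,0,0,0,0.069,0],[-0.009,-0.034,0,0,0,0,0],[-0.009,-0.034,0,0,0,0,0],[-0.009,-0.034,0,0,0,0,0],[-0.009,-0.034,0,0,0,0,0],[-0.009,-0.034,0,0,0,0,0],[-0.008,-0.034,0,0,0,0,0],[-0.008,-0.037,0,0,0,0,0],[0,0,0,0,0,0,0],[0,0,0,0,0,0,0]]'
cat >> h.py <<'E'
x0,y0,yaw=np.load("pose.npy")
R=np.array([[np.cos(yaw),-np.sin(yaw)],[np.sin(yaw),np.cos(yaw)]]);t=np.array([x0,y0])
inv=lambda p:np.r_[R.T@(p[:2]-t),p[2]]
w=lambda x,y:R@[x,y]+t
def st():
    o=telemetry.get_obs();print("t",o["time"],"press mm",(inv(o["eef_pos"])*1e3).round(1),"F press",inv(np.r_[o["wrist_force"][:2]+t,o["wrist_force"][2]]).round(1),"rot",o["eef_rot"].round(3),"op",o["opening"],"grip",o["grasp_force"])
E
python3 - <<'E'
from h import *
st()
cv2.imwrite("pics/side1.png",eyes.read_camera("side")[:,:,::-1])
a=cv2.imread("pics/side1.png")[165:310,190:380]
cv2.imwrite("pics/side1c.png",cv2.resize(a,None,fx=4,fy=4,interpolation=cv2.INTER_CUBIC))
# handle, with the matching ends this time
for nm,s,c in[("hL",(316,133),(447,222)),("hR",(344,285),(345,85))]:
    p,g=tri(ray("side",sd(*s)),ray("scene",sc(*c))); print(nm,inv(p).round(4),"gap",round(g,4))
print("pw",inv(onplane("side",sd(98,350),Z,.02)))
E
```

```text
time: 0.93
eef_pos: [0.4286, -0.0446, 0.2014]
eef_rot: [-2.298, -2.142, 0.0]
wrist_force: [0.9, 0.1, 0.6]
opening: -0.0001
grasp_force: 0.0
t 0.9333 press mm [-159.4  -10.6  201.4] F press [0.8 0.2 0.6] rot [-2.298 -2.142  0.   ] op -5.9925366986490716e-05 grip 0.0
hL [-0.0645  0.0645  0.1379] gap 0.0
hR [-0.0649 -0.0599  0.1375] gap 0.0003
pw [-0.22095894  0.00395727  0.02      ]
```

```bash
python3 drive.py '[[0,0,0.039,0,0,0,0],[0,0,0.039,0,0,0,0],[0,0,0.037,0,0,0,0],[0,0,0,0,0,0,0],[0.006,0,0,0,0,0,0],[0.006,0,0,0,0,0,0],[0.006,0,0,0,0,0,0],[0,0,0,0,0,0,0],[0,0,0,0,0,0,0]]'; python3 -c "
from h import *
st()"
```

```text
time: 1.73
eef_pos: [0.4327, -0.0256, 0.0875]
eef_rot: [2.294, 2.144, 0.004]
wrist_force: [-0.8, 0.3, -0.3]
opening: 0.0
grasp_force: 0.0
t 1.7333 press mm [-156.6    8.7   87.5] F press [-0.8  0.3 -0.3] rot [2.294 2.144 0.004] op 4.091275453734642e-05 grip 0.0
```

View pics/side1c.png

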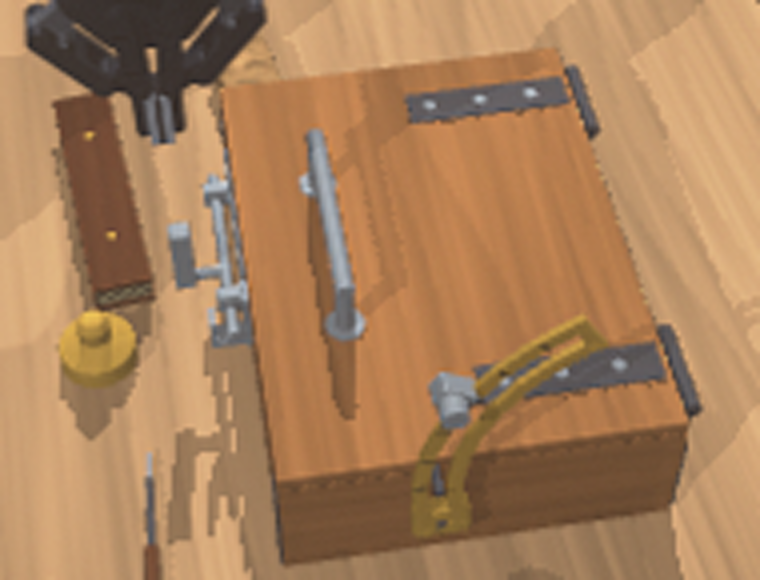

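The side crop shows nothing disturbed, the fingers above the bolt's front, and the rider near (453,398). Now I push on.

```bash
python3 drive.py '[[0.006,0,0,0,0,0,0],[0.006,0,0,0,0,0,0],[0,0,0,0,0,0,0]]'; python3 drive.py '[[0.006,0,0,0,0,0,0],[0.004,0,0,0,0,0,0],[0,0,0,0,0,0,0]]';python3 -c "
from h import *
st()"
```

```text
time: 1.98
eef_pos: [0.4328, -0.013, 0.0864]
eef_rot: [2.295, 2.145, 0.002]
wrist_force: [-0.2, 1.1, 0.2]
opening: -0.0002
grasp_force: 0.0
time: 2.23
eef_pos: [0.4332, -0.0033, 0.0861]
eef_rot: [-2.295, -2.145, -0.0]
wrist_force: [0.0, -0.4, -0.3]
opening: 0.0001
grasp_force: 0.0
t 2.2333 press mm [-157.6   30.9   86.1] F press [ 0.  -0.4 -0.3] rot [-2.295 -2.145 -0.   ] op 8.399430559921952e-05 grip 0.0
```

Run:
```python
from h import *
cv2.imwrite("pics/side2.png",eyes.read_camera("side")[:,:,::-1])
a=cv2.imread("pics/side2.png")[165:310,190:380]
cv2.imwrite("pics/side2c.png",cv2.resize(a,None,fx=4,fy=4,interpolation=cv2.INTER_CUBIC))
```

```text
(no output)
```

View pics/side2c.png

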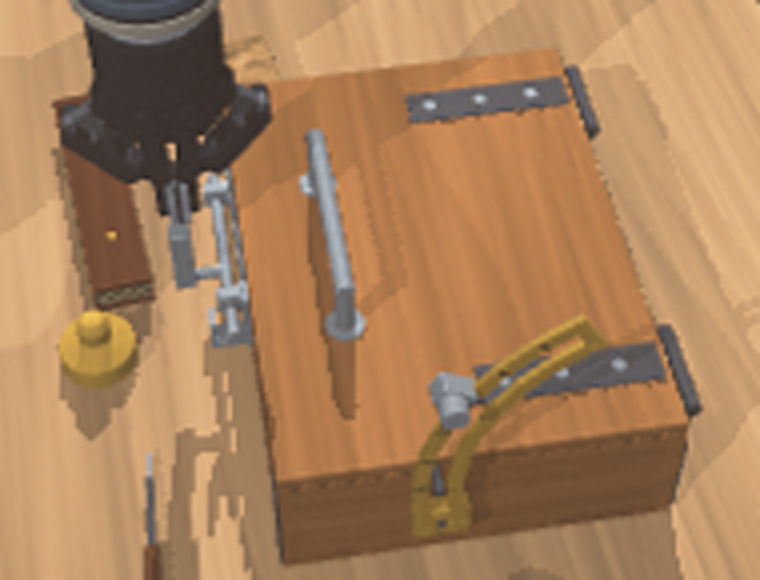

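The crop shows the thumb-piece unmoved at (180,228), with the fingers seemingly behind it at (175,200). I'll check the projections.

Run:
```python
from h import *
def proj(n,p):
    c=eyes.calibration(n);T=np.linalg.inv(c["world_from_camera"]);q=T[:3,:3]@p+T[:3,3]
    q=q*[1,-1,-1]
    return cv2.projectPoints(q[None],np.zeros(3),np.zeros(3),c["mtx"],c["distortion"])[0].ravel()
o=telemetry.get_obs();e=o["eef_pos"];print(o["time"],e)
for d in(0,.02,.04):print("tcp+",d,(proj("side",e+[0,0,d])-[190,165])*4)
for y in(.02,.023,.05):
  for z in(.11,.058):
    print("tab y",y,z,(proj("side",np.r_[w(-.158,y),z])-[190,165])*4)
im=eyes.read_camera("scene")
cv2.imwrite("pics/scene2c.png",cv2.resize(im[120:280,230:400],None,fx=3.5,fy=3.5,interpolation=cv2.INTER_CUBIC)[:,:,::-1])
print((proj("scene",e)-[230,120])*3.5)
```

```text
2.2833 [ 0.43316498 -0.00379634  0.08605278]
tcp+ 0 [180.23958523 241.95521278]
tcp+ 0.02 [177.33754836 221.73251545]
tcp+ 0.04 [174.34737037 200.90523143]
tab y 0.02 0.11 [177.49890917 230.20774201]
tab y 0.02 0.058 [184.933635   281.77044996]
tab y 0.023 0.11 [177.13525487 226.6031111 ]
tab y 0.023 0.058 [184.56974966 278.20037382]
tab y 0.05 0.11 [173.92472721 194.7972984 ]
tab y 0.05 0.058 [181.35504884 246.67799328]
[332.57458754 256.57526943]
```

View pics/scene2c.png

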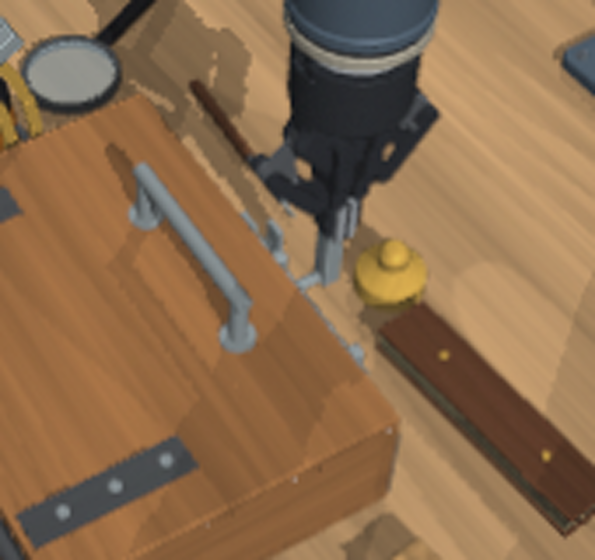

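```bash
cat >> h.py <<'E'
def proj(n,p):
    c=eyes.calibration(n);T=np.linalg.inv(c["world_from_camera"]);q=(T[:3,:3]@p+T[:3,3])*[1,-1,-1]
    return cv2.projectPoints(q[None],np.zeros(3),np.zeros(3),c["mtx"],c["distortion"])[0].ravel()
E
python3 - <<'E'
from h import *
for e in([.4286,-.0446,.2014],):
  for d in(0,.02):print((proj("side",np.array(e)+[0,0,d])-[190,165])*4)
a=cv2.imread("pics/side0.png");b=cv2.imread("pics/side2.png")
o=telemetry.get_obs();print(o["time"],o["eef_pos"],o["joints"].round(3))
import numpy as np
d=np.abs(a.astype(int)-b).max(2)[215:240,228:250]
print((d>40).astype(int))
E
```

```text
[164.21390163 167.634754  ]
[160.67286137 143.62116758]
2.3333 [ 0.43309495 -0.00412933  0.08603785] [-0.124  0.392  0.034  2.195 -0.025  0.556 -0.14 ]
[[0 1 1 1 1 1 1 1 1 1 1 1 1 0 0 0 0 0 0 0 0 0]
 [0 1 1 1 1 1 1 1 1 1 1 1 1 0 0 0 0 0 0 0 0 0]
 [0 1 1 1 1 1 1 1 1 1 1 1 0 0 0 0 0 0 0 0 0 0]
 [0 0 1 1 1 1 1 1 1 1 0 0 0 0 0 0 0 0 0 0 0 0]
 [0 0 0 0 1 1 1 1 1 1 0 0 0 0 0 0 0 0 0 0 0 0]
 [0 0 0 0 0 1 1 1 1 1 0 0 0 0 0 0 0 0 0 0 0 0]
 [0 0 0 0 0 1 1 1 1 0 0 0 0 0 0 0 0 0 0 0 0 0]
 [0 0 0 0 1 1 1 1 1 0 0 0 0 0 0 0 0 0 0 0 0 0]
 [0 0 0 0 0 1 1 1 1 0 0 0 0 0 0 0 0 0 0 0 0 0]
 [0 0 0 0 0 0 0 0 0 0 0 0 0 0 0 0 0 0 0 0 0 0]
 [0 0 0 0 0 0 0 0 0 0 0 0 0 0 0 0 0 0 0 0 0 0]
 [0 0 0 0 0 0 0 0 0 0 0 0 0 0 0 0 0 0 0 0 0 0]
 [0 0 0 0 0 0 0 0 0 0 0 0 0 0 0 0 0 0 0 0 0 0]
 [0 0 0 0 0 0 0 0 0 0 0 0 0 0 0 0 0 0 0 0 0 0]
 [0 0 0 0 0 0 0 0 0 0 0 0 0 0 0 0 0 0 0 0 0 0]
 [0 0 0 0 0 0 0 0 0 0 0 0 0 0 0 0 0 0 0 0 0 0]
 [0 0 0 0 0 0 0 0 0 0 0 0 0 0 0 0 0 0 0 0 0 0]
 [0 0 0 0 0 0 0 0 0 0 0 0 0 0 0 0 0 0 0 0 0 0]
 [0 0 0 0 0 0 0 0 0 0 0 0 0 0 0 0 0 0 0 0 0 0]
 [0 0 0 0 0 0 0 0 0 0 0 0 0 0 0 0 0 0 0 0 0 0]
 [0 0 0 0 0 0 0 0 0 0 0 0 0 0 0 0 0 0 0 0 0 0]
 [0 0 0 0 0 0 0 0 0 0 0 0 0 0 0 0 0 0 0 0 0 0]
 [0 0 0 0 0 0 0 0 0 0 0 0 0 0 0 0 0 0 0 0 0 0]
 [0 0 0 0 0 0 0 0 0 0 0 0 0 0 0 0 0 0 0 0 0 0]
 [0 0 0 0 0 0 0 0 0 0 0 0 0 0 0 0 0 0 0 0 0 0]]
```

Run:
```python
from h import *
o,d=ray("side",(310,165.5)),ray("scene",sc(282,168)); print(tri(o,d))
o,d=ray("side",(361,162)),ray("scene",sc(125,247)); print(tri(o,d))
im=eyes.read_camera("wrist"); cv2.imwrite("pics/wrist2.png",im[:,:,::-1])
c=eyes.calibration("wrist");print(c["world_from_camera"].round(3)[:3,3],telemetry.get_obs()["eef_pos"])
e=telemetry.get_obs()["eef_pos"]
for d in(0,.013,.024):print(proj("wrist",e+[0,0,d]))
print(proj("wrist",np.r_[w(-.158,.023),.11]))
```

```text
(array([0.62750853, 0.00750302, 0.24157116]), np.float64(0.0011428930456898062))
(array([ 0.73471842, -0.0018962 ,  0.24019058]), np.float64(0.031827267900568376))
[0.437 0.065 0.259] [ 0.4330478  -0.00437151  0.08602807]
[282.8983353  242.21973942]
[282.98528236 252.22368861]
[283.06935877 261.89669911]
[282.50778823 275.47316911]
```

View pics/wrist2.png

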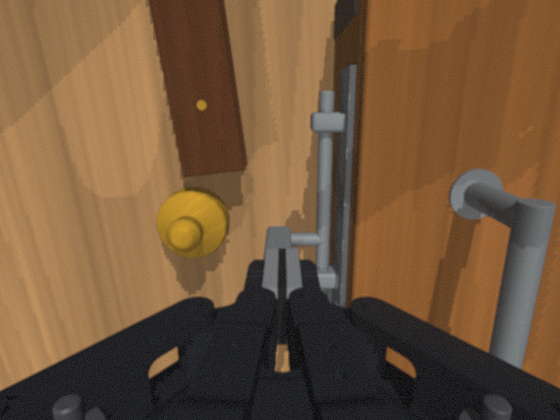

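Wrist view: the thumb-piece is at (279,238), just ahead (+y) of the pads' ends at about row 262. The paperweight is at (193,222) and the handle's left post base at (476,194). I'll compare wrist-camera positions with those from the fixed cameras.

Run:
```python
from h import *
for nm,uv,z in[("pw",(193,224),.015),("knob",(184,235),.038),("hpost(-65,58)",(476,194),.097),("tab",(279,238),.11),("guideL",(328,122),.072),("guideR",(326,276),.072)]:
    print(nm,(inv(onplane("wrist",uv,Z,z))*1e3).round(1))
for nm,uv,z in[("pw",sd(98,355),.015),("knob",sd(92,326),.038),("hpostR",sd(345,325),.097),("tab",sd(180,228),.11),("guideL",sd(216,186),.072),("guideR",sd(232,293),.072)]:
    print("side",nm,(inv(onplane("side",uv,Z,z))*1e3).round(1))
```

```text
pw [-222.8   15.5   15. ]
knob [-223.2   15.7   38. ]
hpost(-65,58) [-67.1  58.6  97. ]
tab [-159.6   41.5  110. ]
guideL [-134.6   90.4   72. ]
guideR [-132.6    3.2   72. ]
side pw [-221.6    3.6   15. ]
side knob [-222.2   10.4   38. ]
side hpostR [-64.6 -58.7  97. ]
side tab [-157.1   22.9  110. ]
side guideL [-131.3   89.1   72. ]
side guideR [-129.6   -3.7   72. ]
```

The readings agree if the fingertips actually sit about 24 mm above the reported TCP. They are then hovering over the thumb-piece's top, which fits both the side and wrist views and the lack of force. I'll back off to the right, go 24 mm lower and push.

```bash
python3 drive.py '[[-0.020,0,0,0,0,0,0],[-0.021,0,0,0,0,0,0],[0,0,0.012,0,0,0,0],[0,0,0.012,0,0,0,0],[0,0,0,0,0,0,0],[0.006,0,0,0,0,0,0],[0.006,0,0,0,0,0,0],[0.004,0,0,0,0,0,0],[0,0,0,0,0,0,0]]'; python3 drive.py '[[0.004,0,0,0,0,0,0],[0.004,0,0,0,0,0,0],[0,0,0,0,0,0,0]]';python3 -c "
from h import *
st()
im=eyes.read_camera('side')
cv2.imwrite('pics/side3.png',im[:,:,::-1])
a=cv2.imread('pics/side0.png');d=np.abs(a.astype(int)-im[:,:,::-1]).max(2)[225:240,228:250]
print((d>30).astype(int))"
```

```text
time: 3.13
eef_pos: [0.4318, -0.028, 0.0626]
eef_rot: [2.294, 2.145, 0.001]
wrist_force: [-0.2, 0.1, -0.1]
opening: 0.0004
grasp_force: 0.0
time: 3.38
eef_pos: [0.4322, -0.0205, 0.0623]
eef_rot: [2.296, 2.144, 0.001]
wrist_force: [-0.5, -0.4, -0.1]
opening: -0.0004
grasp_force: 0.0
t 3.3833 press mm [-157.5   13.7   62.3] F press [-0.5 -0.4 -0.1] rot [2.296e+00 2.144e+00 1.000e-03] op -0.00043875050051554146 grip 0.0
[[0 0 1 1 1 0 0 1 0 0 1 1 1 1 0 0 0 0 0 0 0 0]
 [0 0 1 1 1 0 0 0 0 0 1 1 1 1 0 0 0 0 0 0 0 0]
 [0 0 1 1 1 0 0 1 1 0 1 1 1 1 0 0 0 0 0 0 0 0]
 [0 0 0 1 1 0 0 0 1 0 1 1 1 1 0 0 0 0 0 0 0 0]
 [0 0 0 1 1 1 0 0 1 0 0 1 1 1 1 1 1 0 0 0 0 0]
 [0 0 0 0 1 0 0 0 1 0 1 1 1 1 1 1 1 0 0 0 0 0]
 [0 0 0 0 0 0 0 0 1 0 1 1 1 1 1 1 1 1 0 0 0 0]
 [0 0 0 0 0 0 0 0 0 0 0 1 1 1 1 1 1 0 0 0 0 0]
 [0 0 0 0 0 0 0 0 0 0 0 1 1 1 1 1 1 0 0 0 0 0]
 [0 0 0 0 0 1 1 1 1 1 1 1 1 1 1 1 1 0 0 0 0 0]
 [0 0 0 0 0 0 1 1 1 1 1 1 0 0 0 0 0 0 0 0 0 0]
 [0 0 0 0 0 0 1 1 1 1 1 1 0 0 0 0 0 0 0 0 0 0]
 [0 0 0 0 0 0 1 1 0 0 0 0 0 0 0 0 0 0 0 0 0 0]
 [0 0 0 0 0 0 0 0 0 0 0 0 0 0 0 0 0 0 0 0 0 0]
 [0 0 0 0 0 0 0 0 0 0 0 0 0 0 0 0 0 0 0 0 0 0]]
```

```bash
python3 drive.py '[[0.004,0,0,0,0,0,0],[0.004,0,0,0,0,0,0],[0.004,0,0,0,0,0,0],[0,0,0,0,0,0,0]]'; python3 drive.py '[[0.003,0,0,0,0,0,0],[0.003,0,0,0,0,0,0],[0,0,0,0,0,0,0]]';python3 -c "
from h import *
st()
im=eyes.read_camera('side')
cv2.imwrite('pics/side4.png',im[:,:,::-1])
cv2.imwrite('pics/s4c.png',cv2.resize(np.hstack([cv2.imread(f'pics/side{i}.png')[185:265,215:265] for i in (0,3,4)]),None,fx=5,fy=5,interpolation=cv2.INTER_CUBIC))
"
```

```text
time: 3.77
eef_pos: [0.4328, -0.0084, 0.0621]
eef_rot: [-2.296, -2.144, -0.0]
wrist_force: [-0.8, 0.8, -0.3]
opening: 0.0004
grasp_force: 0.0
time: 4.02
eef_pos: [0.4331, -0.0027, 0.062]
eef_rot: [-2.296, -2.144, 0.0]
wrist_force: [-0.5, -0.8, 0.3]
opening: -0.0
grasp_force: 0.0
t 4.0167 press mm [-157.8   31.5   62. ] F press [-0.5 -0.8  0.3] rot [-2.296 -2.144  0.   ] op -9.341572577514465e-07 grip 0.02172376262024045
```

View pics/s4c.png

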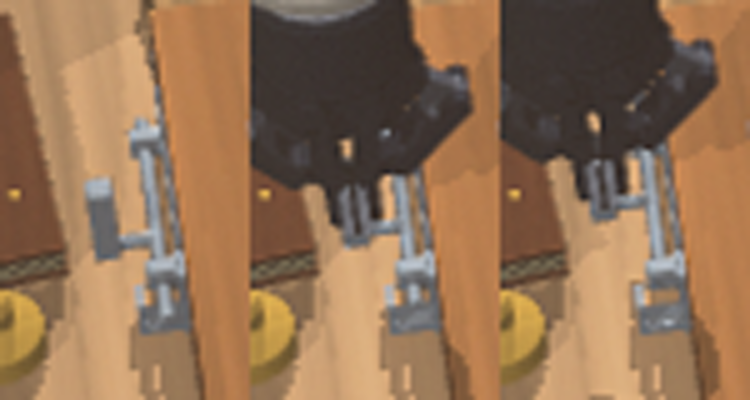

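The strip shows the thumb-piece link moving from row 242 to 230 to 205, so the bolt is now about 25 mm farther on. I'll push on to the stop.

```bash
python3 drive.py '[[0.002,0,0,0,0,0,0],[0.001,0,0,0,0,0,0],[0,0,0,0,0,0,0],[0,0,0,0,0,0,0]]'; python3 drive.py '[[0.002,0,0,0,0,0,0],[0.001,0,0,0,0,0,0],[0,0,0,0,0,0,0],[0,0,0,0,0,0,0]]';python3 -c "
from h import *
st()"
```

```text
time: 4.4
eef_pos: [0.4333, -0.0019, 0.062]
eef_rot: [2.298, 2.141, -0.002]
wrist_force: [-0.6, -8.5, 0.1]
opening: -0.0001
grasp_force: 4.2
time: 4.73
eef_pos: [0.4332, -0.0016, 0.062]
eef_rot: [2.3, 2.137, -0.005]
wrist_force: [0.7, -21.2, 1.3]
opening: 0.0005
grasp_force: 10.2
t 4.7333 press mm [-157.8   32.6   62. ] F press [  2.2 -21.1   1.3] rot [ 2.3    2.137 -0.005] op 0.0004628074968581989 grip 10.183416784275323
```

Stop felt (21 N at y = 32.6). Now back off, rise, open and go above the handle.

```bash
python3 drive.py '[[-0.007,0,0,0,0,0,0],[-0.007,0,0,0,0,0,0],[0,0,-0.032,0,0,0,0],[0,0,-0.032,0,0,0,0],[0,0,-0.034,0,0,0,0],[0,0,-0.034,0,0,0,0.085],[0,0,0,0,0,0,0.085],[-0.006,0.031,0,0,0,0,0.085],[-0.006,0.031,0,0,0,0,0.085],[-0.006,0.031,0,0,0,0,0.085],[0,0,0,0,0,0,0.085],[0,0,0,0,0,0,0.085],[0,0,0,0,0,0,0.085]]';python3 - <<'E'
from h import *
st()
im=eyes.read_camera('side');b=im[:,:,::-1]
cv2.imwrite('pics/side5.png',b)
im=eyes.read_camera('wrist');cv2.imwrite('pics/wrist5.png',im[:,:,::-1])
E
```

```text
time: 5.82
eef_pos: [0.5235, -0.0354, 0.1936]
eef_rot: [-2.296, -2.143, 0.001]
wrist_force: [-0.4, -0.1, 0.2]
opening: 0.0848
grasp_force: 0.0
t 5.8167 press mm [-65.4   5.2 193.6] F press [-0.4 -0.2  0.2] rot [-2.296e+00 -2.143e+00  1.000e-03] op 0.08482570303855998 grip 0.0
```

View pics/wrist5.png

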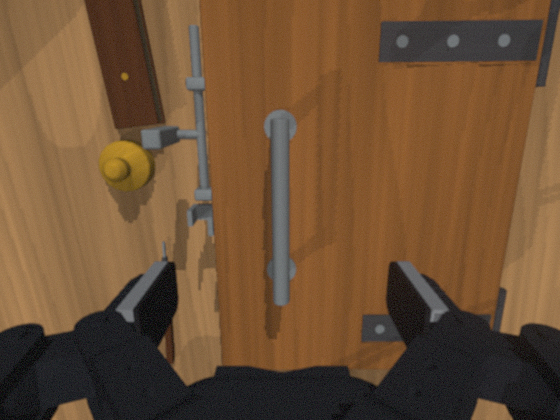

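Wrist view: the bar lies upright at column 281, midway between the open pads (172 and 390). The bolt is drawn, its link at row 133. Now down and close.

```bash
python3 drive.py '[[-0.003,0,0.03,0,0,0,0.085],[0,0,0.03,0,0,0,0.085],[0,0,0.02,0,0,0,0.085],[0,0,0,0,0,0,0.085]]';  python3 drive.py '[[0,0,0.010,0,0,0,0.085],[0,0,0.008,0,0,0,0.085],[0,0,0,0,0,0,0.085]]'; python3 drive.py '[[0,0,0,0,0,0,0.0],[0,0,0,0,0,0,0.0],[0,0,0,0,0,0,0.0],[0,0,0,0,0,0,0.0],[0,0,0,0,0,0,0.0],[0,0,0,0,0,0,0.0],[0,0,0,0,0,0,0.0],[0,0,0,0,0,0,0.0]]';python3 - <<'E'
from h import *
st()
E
```

```text
time: 6.25
eef_pos: [0.5208, -0.0382, 0.111]
eef_rot: [-2.293, -2.141, 0.007]
wrist_force: [-1.8, -0.4, 0.0]
opening: 0.0848
grasp_force: 0.0
time: 6.5
eef_pos: [0.5238, -0.0385, 0.0957]
eef_rot: [-2.296, -2.144, 0.0]
wrist_force: [-0.2, 0.2, -0.3]
opening: 0.0851
grasp_force: 0.0
time: 7.17
eef_pos: [0.5218, -0.0385, 0.0961]
eef_rot: [-2.295, -2.142, 0.004]
wrist_force: [-7.5, 1.0, 7.6]
opening: 0.0097
grasp_force: 58.6
t 7.1667 press mm [-66.9   1.9  96.1] F press [-7.5  0.5  7.6] rot [-2.295 -2.142  0.004] op 0.009668003446348853 grip 58.57263922691345
```

Gripped. Now I'll refine the index angle numerically from the grey rider's pixels in the side and scene images.

Run:
```python
from h import *
a=cv2.imread("pics/side0.png");h=cv2.cvtColor(a,cv2.COLOR_BGR2HSV)
sub=h[255:275,294:312]
print("side S/10 | V/10  rows255.. cols294..")
for r in range(20):print(255+r,' '.join(f"{s//10:2d}" for s in sub[r,:,1]),' | ',' '.join(f"{v//10:2d}" for v in sub[r,:,2]))
n=np.r_[R@[0,1],0]
def pol(uv,y=-.172):
    i=inv(onplane("side",uv,n,n[:2]@w(0,y)));return np.hypot(.12-i[0],i[2]-.085).round(4),(np.arctan2(i[2]-.085,.12-i[0])-.04).round(3)
for q in[(418,465),(455,465),(580,318),(600,345),(500,375),(520,385)]:print("arc",q,pol(sd(*q)))
im=eyes.read_camera("scene")[:,:,::-1];cv2.imwrite("pics/scene6.png",im)
hs=cv2.cvtColor(im,cv2.COLOR_BGR2HSV)
for A in(.4,.5,.6,.7):
  p=np.r_[w(.12-.167*np.cos(A+.04),-.172),.085+.167*np.sin(A+.04)];u=proj("scene",p).astype(int);print(A,u,hs[u[1]-1:u[1]+2,u[0]-1:u[0]+2].reshape(-1,3).mean(0).astype(int))
```

```text
side S/10 | V/10  rows255.. cols294..
255 15 14 14 14 14 14 14 14 14 14 14 15 14 14 15 15 15 15  |  19 19 18 18 17 17 17 16 16 17 17 18 17 17 17 18 18 18
256 14 14 14 14 14 14 14 14 14 14 14 14 14 14 12  9  6  3  |  18 18 18 18 17 17 17 16 16 17 18 18 18 17 15 13 12 11
257 14 14 14 14 14 15 15 15 15 15 15 15 15 14  8  1  1  0  |  18 18 18 18 17 17 17 16 16 17 18 18 18 16 11  9  9  9
258 14 14 14 15 14  8  1  0  4  9 13 15 15 15 13  2  1 12  |  18 18 18 18 18 16 16 14 15 16 17 18 18 18 16  9  9 12
259 14 14 14 14 10  0  2  2  1  1  0  1  5  9 13  8 11 15  |  18 19 18 18 16 13 15 16 15 15 15 15 15 13 15 10 12 13
260 14 14 14 10  0  2  1  1  1  1  1  1  1  0  7 15 15 15  |  18 18 18 17 12 12 13 16 15 15 15 15 14 10 12 13 13 13
261 14 14 13  3  2  1  1  1  1  1  2  1  2  1  9 16 15 15  |  18 18 18 13 12 12 13 17 15 15 15 15 15 10 12 13 12 12
262 14 14 14  6  2  1  1  1  1  1  1  1  1  0  6 14 15 15  |  18 18 18 13 12 12 13 16 14 15 15 15 15 10 11 12 12 12
263 14 14 14 10  2  1  1  1  1  1  1  1  1  1  1 10 16 14  |  18 18 18 14 12 12 11 12 14 14 14 12 14 11 10 11 11 12
264 14 14 15 12  2
[... 997 characters left out ...]
0 14 16 16 15 13 12 12 12 12
273 14 14 14 14 15 14 14 14 13 14 15 14 15 15 15 15 15 15  |  18 18 18 15 12 10 10 10 11 17 17 16 13 12 12 12 12 13
274 14 14 14 15 15 15 15 14 14 15 14 14 15 15 15 15 15 14  |  18 18 17 12 12 12 11 12 15 17 16 14 12 12 12 12 14 16
arc (418, 465) (np.float64(0.1627), np.float64(0.133))
arc (455, 465) (np.float64(0.1412), np.float64(0.122))
arc (580, 318) (np.float64(0.1658), np.float64(1.027))
arc (600, 345) (np.float64(0.137), np.float64(1.02))
arc (500, 375) (np.float64(0.1579), np.float64(0.682))
arc (520, 385) (np.float64(0.1418), np.float64(0.674))
0.4 [234 137] [ 16 109 136]
0.5 [230 134] [ 95  19 140]
0.6 [226 131] [ 50  57 128]
0.7 [221 128] [ 16 111 183]
```

Run:
```python
from h import *
im=cv2.imread("pics/scene6.png");hs=cv2.cvtColor(im,cv2.COLOR_BGR2HSV)
y0,x0=120,212
sub=hs[y0:y0+32,x0:x0+34]
for r in range(32):print(y0+r,' '.join(f"{v//10:2d}" if s<45 else ' .' for s,v in zip(sub[r,:,1],sub[r,:,2])))
for A in(.4,.5,.6,.7):
 for r in (.138,.162,.167,.174):
  for yy in(-.165,-.18):
   p=np.r_[w(.12-r*np.cos(A+.04),yy),.085+r*np.sin(A+.04)];print(A,r,yy,proj("side",p).round(1),proj("scene",p).round(1))
```

```text
120  .  .  .  .  .  .  .  .  .  .  .  .  .  .  .  .  .  .  .  .  .  .  .  .  .  .  .  .  .  .  .  .  .  .
121  .  .  .  .  .  .  .  .  .  .  .  .  .  .  .  .  .  .  .  .  .  .  .  .  .  .  .  .  .  .  .  .  .  .
122  .  .  .  .  .  .  .  .  .  .  .  .  .  .  .  .  .  .  .  .  .  .  .  .  .  .  .  .  .  .  .  .  .  .
123  .  .  .  .  .  .  .  .  .  .  .  .  .  .  .  .  .  .  .  .  .  .  .  .  .  .  .  .  .  .  .  .  .  .
124  .  .  .  .  .  .  .  .  .  .  .  .  .  .  .  . 12 13  .  .  .  .  .  .  .  .  .  .  .  .  .  .  .  .
125  .  .  .  .  .  .  .  .  .  .  .  .  .  .  . 13 14 14 13  .  .  .  .  .  .  .  .  .  .  .  .  .  .  .
126  .  .  .  .  .  .  .  .  .  .  .  .  .  . 12 13 14 14 13 12  .  .  .  .  .  .  .  .  .  .  .  .  .  .
127  .  .  .  .  .  .  .  .  .  .  .  .  . 10 11 13 14 14 11 15 11  .  .  .  .  .  .  .  .  .  .  .  .  .
128  .  .  .  .  .  .  .  .  .  .  .  .  .  . 11 12 14 10 15 13 15  9  .  .  .  .  .  .  .  .  .  .  .  .
129  .  .  .  .  .  .  .  .  .  .  .  .  .  .  9 11  9 15 14 14 14 15  9  .  .  .  .  .  .  .  .  .  .  .
130  .  .  .  .  .  .  .  .  .  .  .  . 
[... 3011 characters left out ...]
 -0.165 [317.  261.2] [219.4 142.1]
0.6 0.138 -0.18 [318.5 267. ] [216.6 138.1]
0.6 0.162 -0.165 [308.4 258.5] [226.4 134.6]
0.6 0.162 -0.18 [309.8 264.4] [223.5 130.6]
0.6 0.167 -0.165 [306.6 257.9] [227.8 133. ]
0.6 0.167 -0.18 [308.  263.8] [225. 129.]
0.6 0.174 -0.165 [304.  257.1] [229.9 130.8]
0.6 0.174 -0.18 [305.4 263. ] [227.  126.8]
0.7 0.138 -0.165 [321.3 257.8] [215.4 140.2]
0.7 0.138 -0.18 [322.9 263.6] [212.6 136.2]
0.7 0.162 -0.165 [313.5 254.3] [221.7 132.3]
0.7 0.162 -0.18 [315.1 260.3] [218.9 128.2]
0.7 0.167 -0.165 [311.9 253.6] [223.1 130.6]
0.7 0.167 -0.18 [313.4 259.5] [220.2 126.6]
0.7 0.174 -0.165 [309.5 252.6] [224.9 128.2]
0.7 0.174 -0.18 [311.  258.5] [222.  124.2]
```

Run:
```python
from h import *
for s,c in[((301.8,262),(231.2,132.3)),((303,267.5),(228.5,127)),((302.3,264.5),(230.5,131))]:
    p,g=tri(ray("side",s),ray("scene",c));i=inv(p);print((i*1e3).round(1),"gap",g.round(4),"r",np.hypot(.12-i[0],i[2]-.085).round(4),"a",(np.arctan2(i[2]-.085,.12-i[0])-.04).round(3))
```

```text
[ -24.4 -169.4  178.2] gap 0.0007 r 0.1718 a 0.533
[ -25.2 -185.2  181.4] gap 0.0002 r 0.1743 a 0.546
[ -24.8 -174.9  177.3] gap 0.0002 r 0.1717 a 0.528
```

Index a ≈ 0.535 (screw and rider agree). Lift the first 0.2 rad along the handle's arc.

```bash
python3 drive.py '[[0,0.003,-0.009,0,0,0,0],[0,0.003,-0.009,0,0,0,0],[0,0,0,0,0,0,0]]';  python3 drive.py '[[0,0.004,-0.009,0,0,0,0],[0,0.004,-0.009,0,0,0,0],[0,0,0,0,0,0,0],[0,0,0,0,0,0,0]]'
python3 - <<'E'
from h import *
st()
E
```

```text
time: 7.47
eef_pos: [0.5273, -0.0388, 0.114]
eef_rot: [-2.294, -2.141, 0.006]
wrist_force: [-7.0, 1.0, -4.6]
opening: 0.0095
grasp_force: 59.0
time: 7.8
eef_pos: [0.5345, -0.0393, 0.131]
eef_rot: [-2.293, -2.14, 0.007]
wrist_force: [-6.8, 0.7, -5.0]
opening: 0.0096
grasp_force: 59.1
t 7.8 press mm [-54.2   2.  131. ] F press [-6.8  0.2 -5. ] rot [-2.293 -2.14   0.007] op 0.00962374355523914 grip 59.11727428436279
```

```bash
python3 drive.py '[[0,0.005,-0.008,0,0,0,0],[0,0.005,-0.009,0,0,0,0],[0,0.005,-0.008,0,0,0,0],[0,0.006,-0.008,0,0,0,0],[0,0,0,0,0,0,0],[0,0,0,0,0,0,0]]'
python3 - <<'E'
from h import *
st()
im=eyes.read_camera("side")[:,:,::-1];cv2.imwrite("pics/side7.png",im)
def pt(th,dx,dz,y):
    c,s=np.cos(th),np.sin(th);return np.r_[w(.12-dx*c+dz*s,y),.085+dx*s+dz*c]
for th in(0,.3,.4,.5):print(th,"lid FR",proj("side",pt(th,.24,.012,-.16)).round(1),"FR0",proj("side",pt(th,.24,0,-.16)).round(1),"stud",proj("side",pt(th,.15,.006,-.178)).round(1),"barR",proj("side",pt(th,.185,.058,-.06)).round(1))
hs=cv2.cvtColor(im,cv2.COLOR_BGR2HSV)[248:290,286:318]
for r in range(0,42):print(248+r,' '.join(f"{s//10:2d}" for s in hs[r,:,1]),'|',' '.join(f"{v//10:2d}" for v in hs[r,:,2]))
E
```

```text
time: 8.3
eef_pos: [0.5539, -0.0405, 0.1636]
eef_rot: [-2.291, -2.139, 0.011]
wrist_force: [-11.9, 1.9, -2.7]
opening: 0.0096
grasp_force: 59.0
t 8.3 press mm [-34.7   2.2 163.6] F press [-12.    1.   -2.7] rot [-2.291 -2.139  0.011] op 0.0096396882882461 grip 59.04597580432892
0 lid FR [258.  284.9] FR0 [258.2 287.7] stud [298.9 287.8] barR [275.5 234.5]
0.3 lid FR [263.1 266.3] FR0 [261.6 269.6] stud [303.4 276.6] barR [286.3 218.6]
0.4 lid FR [267.1 259.7] FR0 [265.1 263.1] stud [306.2 272.7] barR [291.6 213.4]
0.5 lid FR [272.4 253. ] FR0 [269.7 256.4] stud [309.7 268.8] barR [297.6 208.4]
248 14 14 14 14 13 14 14 14 14 14 14 13 13 14 14 13 14 14 14 14 14 14 14 14 14 14 14 14 14  8  1  1 | 18 18 16 12 12 12 12 12 12 13 12 12 12 12 12 12 14 18 17 17 16 16 16 15 16 17 17 17 16 10  8  8
249 14 14 14 14 14 14 13 13 14 14 14 14 14 14 14 14 14 14 14 14 14 14 14 14 14 14 14 14 14 11  1  0 | 18 18 17 12 12 12 12 12 12 13 13 12 12 12 12 12 13 18 17 17 16 16 16 15 15 16 17 17 16 12  8  8
250 14 14 14 14 13 13 14 13 14 14 14 14 13 14 14 13 13 14 14 14 14 14 14 14 14 14 14 14 14 13  1  1 | 1
[... 7116 characters left out ...]
13 13 13 | 11 11 11 11 11 11 11 12 12 11 11 10  9  9  9 10 12 12 12 12  9  9  9  9  9 10 10 10 10 10 10 11
287 13 13 13 13 13 13 13 14 12 12 13 13 13 13 12 13 15 15 15 15 13 13 13 13 12 13 13 13 13 13 13 13 | 11 11 11 11 11 11 11 10  9  9 10 10  9  9  9 10 12 12 12 12  9  9  9  9  9 10 11 11 11 11 11 11
288 13 13 13 13 13 13 13 15 14 14 15 14 13 12 12 13 15 15 15 15 15 13 13 13 13 13 13 13 14 13 13 13 | 11 11 10 10 10 10 10 12 12 11 12 10  9  9  8 10 12 12 12 12 12  9  9  9  9 10 11 11 11 11 11 11
289 13 13 13 13 13 13 13 15 15 15 15 14 15 15 15 15 15 15 15 15 15 13 13 13 14 13 13 13 13 13 13 13 | 10 10 10 10 10 10 11 12 12 12 12 12 12 13 12 12 12 12 12 12 13  9  9  9 10 11 11 11 11 11 11 11
```

The stud, seen at (306,272.7), exactly matches the prediction for 0.40 rad. The pointer pixels near (311,264.5) give a≈0.55 and the rider 0.53–0.546, so I'm aiming for 0.54.

```bash
python3 drive.py '[[0,0.004,-0.005,0,0,0,0],[0,0.004,-0.005,0,0,0,0],[0,0.005,-0.005,0,0,0,0],[0,0.005,-0.005,0,0,0,0],[0,0,0,0,0,0,0],[0,0,0,0,0,0,0],[0,0,0,0,0,0,0],[0,0,0,0,0,0,0]]'
python3 - <<'E'
from h import *
st()
im=eyes.read_camera("side")[:,:,::-1];cv2.imwrite("pics/side8.png",im)
def pt(th,dx,dz,y):
    c,s=np.cos(th),np.sin(th);return np.r_[w(.12-dx*c+dz*s,y),.085+dx*s+dz*c]
for th in(.5,.55,.6):print(th,"stud",proj("side",pt(th,.15,.006,-.178)).round(1))
hs=cv2.cvtColor(im,cv2.COLOR_BGR2HSV)[255:276,296:318]
for r in range(21):print(255+r,' '.join(f"{s//10:2d}" for s in hs[r,:,1]),'|',' '.join(f"{v//10:2d}" for v in hs[r,:,2]))
a=cv2.imread("pics/side5.png").astype(int)
# bolt thumb-piece unchanged, bystanders: changes outside the press
d=np.abs(a-im).max(2)>50
for nm,b in dict(book=(203,188,215,240),pw=(203,240,226,262),lens=(210,335,290,395),jar=(290,315,322,350),stylus=(223,280,233,338)).items():print(nm,d[b[1]:b[3],b[0]:b[2]].sum())
E
```

```text
time: 9.02
eef_pos: [0.5707, -0.0415, 0.1835]
eef_rot: [-2.29, -2.138, 0.013]
wrist_force: [-19.3, 2.6, 5.5]
opening: 0.0095
grasp_force: 59.3
t 9.0167 press mm [-17.9   2.3 183.5] F press [-19.4   1.3   5.5] rot [-2.29  -2.138  0.013] op 0.009536507880388036 grip 59.33411478996277
0.5 stud [309.7 268.8]
0.55 stud [311.8 266.8]
0.6 stud [314.  264.9]
255 13 13 14 13 14 13 13 14 14 14 14 14 13 14 14 13 14 13 14 15 15 15 | 12 12 12 12 11 11 12 12 13 16 16 16 11 11 12 12 11 11 12 15 15 15
256 14 13 13 14 14 14 14 14 14 14 14 14 14 14 14 13 14 14 15 15 15 15 | 12 12 12 12 12 11 12 12 13 17 16 17 15 11 12 12 12 13 14 14 13 12
257 14 14 14 14 15 15 14 14 14 14 15 14 14 14 13 14 14 15 15 14 15 15 | 12 12 13 13 12 11 12 12 11 13 16 17 17 15 11 12 13 14 13 11 12 12
258 13 14 14  7  1  0  4  9 13 15 15 14 14 14 14 15 15 15 15 10 12 14 | 11 11 11 10 12 10 10 10 10 12 15 16 17 16 11 13 13 13 12  7  8 11
259 14 15  9  1  2  1  0  1  0  0  5  7 13 14 15 15 15 15 15 14 14 13 | 11 10 10 11 12 11 10 10 10 10 11 10 12 13 12 13 13 12 12 11 11 12
260 11  7  1  1  1  1  1  1  1  1  1  1  6 16 16 15 15 15
[... 1486 characters left out ...]
 1  1  1  5 12 15 15 15 15 15 11  8  9  9  9 |  7 10 13 12  9 11 10 10 10 11 10 12 13 12 12 12 12 12 12 11 11 10
272  8  9 13 15 13 10  7  7  7  7 10 15 15 15 15 15 12  9  9  9  9  9 |  6  8 12 11 10 10 10 11 12 12 12 13 13 12 12 12 12 12 11 10 10 11
273  9 13 15 14 14 14 10  9  9  9 13 15 15 15 14 12  9  9  9  8  9  9 |  6 10 12 10 10 10  9 12 12 12 12 12 12 12 12 12 12 11 10 10 10 10
274 10 15 15 15 15 14 10  9  9 10 15 15 15 15 13  9  8  8  9  9  9  9 |  8 12 12 12 12 12 12 12 12 12 12 12 12 12 12 11 10  9  9  9  9  9
275 12 15 15 15 15 13  8  9  9 13 15 15 15 15 10  8  8  8 10 10 11 12 |  9 12 12 12 12 12 12 12 11 12 12 12 12 12 10  9  9  9  9 10 10 10
book 0
pw 0
lens 619
jar 0
stylus 0
```

The stud is at (310.5,267), right at the pointer, lid ≈0.54 rad. I'll confirm stillness and hand in.

```bash
python3 drive.py '[[0,0,0,0,0,0,0],[0,0,0,0,0,0,0],[0,0,0,0,0,0,0]]'
python3 - <<'E'
from h import *
st();print(np.abs(telemetry.get_obs()["dq"]).max())
print(arm.finish_job())
E
```

```text
time: 9.32
eef_pos: [0.5707, -0.0415, 0.1836]
eef_rot: [-2.29, -2.138, 0.013]
wrist_force: [-18.0, 3.3, 5.7]
opening: 0.0094
grasp_force: 59.3
t 9.3167 press mm [-17.8   2.3 183.6] F press [-18.2   2.1   5.7] rot [-2.29  -2.138  0.013] op 0.009350338141226466 grip 59.33099627494812
0.002425325732986891
the job is handed in; nothing more can be done
None
```

I drew the bolt to its stop, lifted the lid to about 0.54 rad with the stud level with the index, and handed the job in at 9.3 s with the lid held still; no verdict came back.

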